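# Empty the desktop printer's catch tray into the free tote

## Task

Stop the little 3D printer by pushing its yellow lever over to the red side of the switch box, before touching any of the pieces. Then move the two finished Christmas village pieces (red house, green tree) from the printer's catch tray into whichever tote is still empty, both standing upright on its floor. When both are in, push the lever back to the green side so that the printer runs again; leave the grey failed print in the tray, the blue houses in the other tote and everything else on the table as they are.

Things in the scene. Friction and masses are not known exactly. Their poses are not given: they have to be found in the camera images.
- printer: Fixed 3D printer, on the left. Origin: centre of the underside of its white open catch tray, at table height; tray 240 (x) x 170 (y) mm outside, walls 4 mm thick, 20 mm high, floor 4 mm above the origin. From the tray's +y edge a chute rises, 20 to 55 mm high; from 175 mm along +y stands the black base, 75 mm high, with a frame and reel up to 530 mm.
- switch_box: Fixed grey flat switch box, 130 (x) x 75 (y) x 12 mm, origin at the centre of its underside. Its +x end carries the red (stop) patch, its -x end the green (run) patch; its x axis points roughly to world +y. The yellow lever stands on a small block at its middle.
- run_lever (a joint): Yellow toggle lever, rad: 0 leans fully to the green patch (running), 1.0 leans fully to the red patch (stopped); the swing is centred on upright, so the lever leans 0.5 rad from vertical at either end. It stays where it is left and needs only a few newtons at the tip. Starts near 0. Counts as stopped above 0.8 and as running below 0.2.
- run_lever_tip (a point): Tip of the yellow lever; it moves with the lever, along the switch box's x axis, in the upright plane of that axis. Centre of a yellow ball of 13 mm radius on a rod of 5 mm radius; 75 mm from the pivot, which is 34 mm above the table over the box's centre. So the tip is 100 mm above the table at either end of the swing, 36 mm to either side.
- tote_red: Loose red open tote, 230 (x) x 140 (y) x 50 mm high, walls and floor 4 mm thick, 0.5 kg; origin at the centre of its underside, inner floor 4 mm above. One of the two totes is empty, the other holds the two blue houses.
- tote_green: Loose dark green open tote, the same as the red one in size.
- house: Finished piece: red house with a white gable roof, about 45 g. Walls 44 (x) x 36 (y) x 34 mm high, ridge along x at 51 mm. Origin: centre of its underside, z up. Grip it by its 36 mm width, across y.
- tree: Finished piece: green stepped fir tree, 54 mm high, flat-sided: 30 mm thick along y, up to 50 mm wide along x, on a white foot 46 x 30 x 8 mm, about 40 g. Origin: centre of its underside, z up. Grip it by its 30 mm thickness, across y.
- stub: Failed print, also in the tray: grey stump, foot 36 x 36 mm, 20 mm high, 20 g. To be left there. Origin: centre of its underside.
- packed_1: Blue house with a cream roof, same shape as the red house, already packed in one of the totes; leave it. Origin: centre of its underside.
- packed_2: Second blue house, already packed in the same tote as the first; leave it.
- mug: Bystander: red, white and green mug, 86 mm high, 82 mm across, on the right. Origin: centre of its underside.
- cookie_plate: Bystander: white plate with biscuits, 170 mm across, 27 mm high. Origin: centre of its underside.
- tea_tin: Bystander: green square tea tin with a red cap, 78 x 78 x 101 mm, on the right. Origin: centre of its underside.
- candle: Bystander: amber candle glass with a wooden lid, 74 mm across, 70 mm high. Origin: centre of its underside.
Mind the look-alikes: they are no part of the job. What is shaped like the packed_1 but purple is not meant. Several things look just like the tree: the one meant starts farthest to the robot's right.

How it is judged:
By the outcome, as a careful person would: the job done as asked, in the order asked, and still so for the second after the job is handed in, with the robot touching nothing.
It also fails if it takes over 70 s, if anything falls off the work surface, if the arm or the gripper's body presses on something with over 40 N, if the wrist force passes 120 N, or if a joint passes its speed limit or range.

## Robot

A 6-joint arm with a two-finger parallel gripper is mounted at the origin on the work surface. World frame = base frame: x ahead of the robot, y to its left, z up, the work surface at z = 0. Lengths are in m, angles in degrees, forces in N, time in s.
With the tool pointing down it reaches from about 0.275 to 0.75 m from the base axis. Payload 10.2 kg.
Tool frame: the origin (TCP) lies on the mounting face of the last link; the fingertips stand 166 mm ahead of it and the grasp point (between the pads) lies 147 mm ahead of it (tip_extent is the z of the fingertips in the tool frame, in m); z points along the fingers, y is the direction in which the jaws open and shut (so a half turn about z gives the same grasp; the last joint's range is limited). The gripper opens to 88 mm and grips with 3 to 60 N. Pads are 18 mm wide; open, the fingers measure 123 mm over their backs; the gripper's body (75 mm by 187 mm) begins 45 mm behind the grasp point.
Start: joints at [-78.633, 17.928, 85.812, -0, 76.261, -12.8], TCP at [0.215, -0.479, 0.405] pointing down, gripper open.
Joint ranges: [-168.41, 168.41], [-55.51, 124.54], [10.69, 146.95], [-70.63, 250.63], [1, 178], [-165.06, 165.06]. Speed limits (degrees/s): [136.94, 136.94, 172.46, 180, 180, 180].

## Interface

Orientations are given as a 3x3 rotation matrix whose columns are the frame's x, y, z axes.
In Python, from bench import get_obs, get_image, hand_in, tip_extent gives the robot as it stands.
- The arm moves only by the tool play_rows, never from a script. Its argument "moves" is a list of rows, each a list of 7 numbers: the turn, a rotation vector about the tool's x, y, z in rad, then the shift along the tool's x, y, z in m, then the opening, from 0 (shut) to 1 (fully open). In form: [[ax, ay, az, x, y, z, jaw], ...]. A call has 1 to 10 rows; each row is the pose to reach, as a shift and turn from the pose commanded when the call began, along the tool's axes at that moment; what a row does not reach only later rows make up. A row lasts 1/10 s, in which the tool goes at most 50 mm and 8.59 degrees, less where a joint would pass 70% of its speed; a pose out of reach is approached as far as the arm can. A call with a gripper value outside its range is refused whole. The fingers move at their own pace and stop on an object; "grip_force" is the grip in N (left out, the last holds). Time passes only in rows, so rows that repeat a pose let the fingers close. It gives the time, the measured TCP pose, the force and the opening at its end, in the units of the state.
- get_obs(): the state, without advancing time (a new reading comes with each control period).
- get_image(name): name is "side" or "top" or "wrist"; returns a dict with "color" (384x512x3 uint8, red, green, blue), "camera_matrix" (3x3 intrinsics, pixels), "position" and "attitude" of the camera in the world; the wrist camera has in their place "mount" (4x4, takes a point from camera to tool coordinates, whose origin is the TCP and whose axes are the flange's). Camera axes: x right, y up, looking along -z (the intrinsics and any distortion apply to the point x, -y, -z); pixel columns grow to the right and rows downward; lengths in m; the calibration is good to about 2 mm. A picture is of the moment at which its call begins: read the wrist's pose just before it. There is no depth.
- hand_in(): hands the job in, once; it reports no verdict.
The state is a dict: "time": time; "joints": joint angles; "qvel": joint speeds; "tau": joint torques, N m; "ee_pos": TCP position; "tool_rot": TCP orientation; "force": force on the tool from outside, world axes, zero at the start; "wrist_torque": the same for the moment, N m; "finger_gap": opening from 0.0 (shut) to 1.0 (fully open).
Only numpy, scipy, OpenCV 4.12 (cv2) and the standard library are available. Lean on these libraries where they do the work, as an engineer would, in place of code of your own. Each camera call takes 0.05 s, during which the arm holds its last target. There are 200 camera calls.

## Working session

There is one attempt and no reset: what is moved stays moved. The work goes in short steps, Python scripts to look and compute and a tool call to move; the robot and the scene stay as the last step left them, time stands still between calls to the robot, and variables do not carry over. Pictures are saved under pics/ and viewed, about 8 in all and at most 12, crops included, and the job is handed in when it is done.

Besides the shell and the picture viewer there is one more tool, called after "Emit:" as a command line: name --pt "numbers of a row" for each row, then --argument value for the rest. play_rows: Moves the arm, as the interface text tells. Its arguments: {"type":"object","properties":{"moves":{"type":"array","items":{"type":"array","items":{"type":"number"}}},"grip_force":{"type":"number"}},"required":["moves"]}

```bash
mkdir -p pics; cat > h.py <<'E'
import numpy as np, cv2
from bench import get_obs, get_image
def cam(im, obs=None):
    K=np.array(im["camera_matrix"])
    if "mount" in im:
        M=np.array(im["mount"]); R=np.array(obs["tool_rot"]); p=np.array(obs["ee_pos"])
        return K, R@M[:3,:3], p+R@M[:3,3]
    return K, np.array(im["attitude"]), np.array(im["position"])
def ray(c,u,v,z):
    K,R,p=c; d=np.linalg.inv(K)@[u,v,1]; d=R@(d*[1,-1,-1]); return p+d*(z-p[2])/d[2]
def proj(c,X):
    K,R,p=c; q=(R.T@(np.array(X)-p))*[1,-1,-1]; q=K@q; return q[:2]/q[2]
def save(name,im,s=1.5):
    cv2.imwrite(name,cv2.resize(im["color"][:,:,::-1],None,fx=s,fy=s,interpolation=cv2.INTER_CUBIC))
E
python3 - <<'E'
from h import *
import pickle
for n in("top","side"):
    im=get_image(n); save(f"pics/{n}0.png",im); pickle.dump(im,open(n+".pkl","wb")); print({k:v for k,v in im.items() if k!="color"})
o=get_obs();print(o)
E
```

```text
{'camera_matrix': array([[369.96021606,   0.        , 254.27615963],
       [  0.        , 369.96021606, 192.5659743 ],
       [  0.        ,   0.        ,   1.        ]]), 'position': array([ 0.26778236, -0.0699792 ,  1.11545552]), 'attitude': array([[-0.0128942 ,  0.98276492, -0.18440947],
       [-0.99988417, -0.01416391, -0.0055696 ],
       [-0.00808557,  0.1843163 ,  0.98283372]])}
{'camera_matrix': array([[400.10109151,   0.        , 250.43203432],
       [  0.        , 400.10109151, 190.03528831],
       [  0.        ,   0.        ,   1.        ]]), 'position': array([-0.29384025,  0.75113464,  0.72284948]), 'attitude': array([[-0.72311651,  0.34441509, -0.59873262],
       [-0.69047472, -0.33705188,  0.64003179],
       [ 0.01863265,  0.87622729,  0.4815377 ]])}
{'time': 0.1, 'joints': array([-7.86321292e+01,  1.79553952e+01,  8.58453655e+01, -4.48328899e-04,
        7.62590127e+01, -1.28003503e+01]), 'qvel': array([ 0.00052268, -0.04351086, -0.11512734,  0.04902042, -0.05888725,
       -0.00649154]), 'tau': array([ 1.75358113e-03, -4.02813041e+01, -2.52646190e+01,  6.94893161e-02,
        3.42107587e-02, -4.85843123e-05]), 'ee_pos': array([ 0.21492477, -0.47897168,  0.40425392]), 'tool_rot': array([[ 9.12346599e-01,  4.09418657e-01, -2.13082948e-04],
       [ 4.09418652e-01, -9.12346055e-01,  1.02127863e-03],
       [ 2.23725138e-04, -1.01900022e-03, -9.99999456e-01]]), 'force': array([ 0.47799906, -0.28637909, -0.06356259]), 'wrist_torque': array([ 0.00512597, -0.01766369,  0.00381199]), 'finger_gap': 0.9968290437429826}
```

View pics/top0.png

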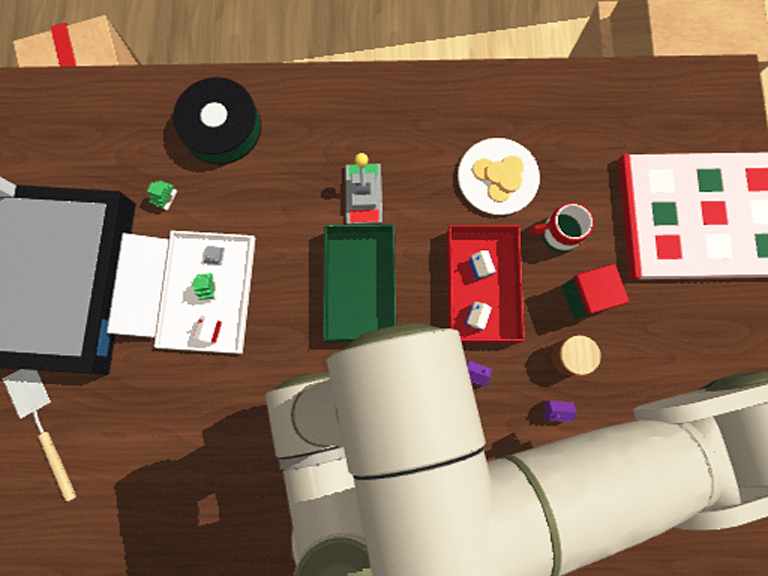

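View pics/side0.png

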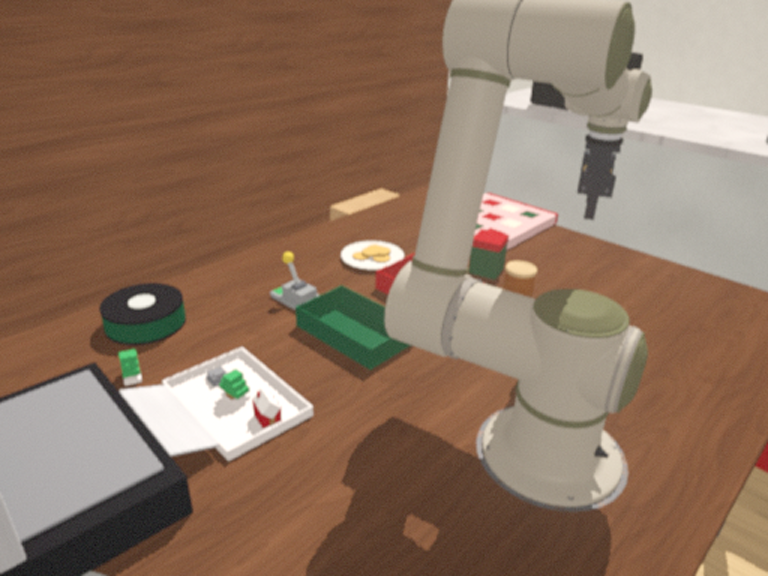

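Green tote is empty and red holds the blue houses. The switch box's red patch lies towards the robot (world -x) and the lever leans away, to green. That differs from the text's "x axis roughly to +y", so I go by the image. Tray from left to right in y: stub (px 213,255), tree (204,287), house (207,330). Next I compute coordinates.

```bash
python3 - <<'E'
from h import *
import pickle
T=pickle.load(open("top.pkl","rb"));S=pickle.load(open("side.pkl","rb"));c=cam(T);cs=cam(S)
f=lambda n,u,v,z:print(n,np.round(ray(c,u/1.5,v/1.5,z),3))
def yel(im):
    h=cv2.cvtColor(im["color"],cv2.COLOR_RGB2HSV);m=cv2.inRange(h,(24,170,150),(34,255,255))
    n,l,s,ce=cv2.connectedComponentsWithStats(m);return [(s[i,4],*np.round(ce[i],1)) for i in range(1,n) if s[i,4]>12]
print(yel(T),yel(S))
f("tip",361,159,.1); print(ray(cs,288/1.5,257/1.5,.1))
for p in[(347,164),(380,164),(382,222),(345,222)]:f("box",*p,.012)
for p in[(324,226),(395,226),(395,341),(324,341)]:f("gt",*p,.05)
for p in[(170,231),(255,236),(243,353),(154,349)]:f("tray",*p,.02)
f("stub",213,255,.02);f("tree",205,285,.05);f("house",207,330,.04)
def bl(lo,hi,z):
    h=cv2.cvtColor(T["color"],cv2.COLOR_RGB2HSV);m=cv2.inRange(h,lo,hi)
    n,l,s,ce=cv2.connectedComponentsWithStats(m)
    for i in range(1,n):
        if s[i,4]>40: print(s[i],ce[i],np.round(ray(c,*ce[i],z),3))
E
```

```text
[] []
tip [ 0.716 -0.028  0.1  ]
[ 0.71839306 -0.02858056  0.1       ]
box [0.744 0.006 0.012]
box [ 0.743 -0.064  0.012]
box [ 0.616 -0.067  0.012]
box [0.617 0.01  0.012]
gt [0.597 0.049 0.05 ]
gt [ 0.595 -0.093  0.05 ]
gt [ 0.365 -0.089  0.05 ]
gt [0.367 0.048 0.05 ]
tray [0.601 0.369 0.02 ]
tray [0.587 0.194 0.02 ]
tray [0.349 0.211 0.02 ]
tray [0.359 0.387 0.02 ]
stub [0.548 0.278 0.02 ]
tree [0.48  0.282 0.05 ]
house [0.393 0.277 0.04 ]
```

```bash
cat >> h.py <<'E'
from scipy.spatial.transform import Rotation as Ro
def go(x,y,z,yaw):
    "row head to bring GRIP POINT (147mm ahead of TCP) to x,y,z, tool down, tool x axis at yaw deg"
    o=get_obs(); R=np.array(o["tool_rot"]); a=np.radians(yaw)
    X=np.array([np.cos(a),np.sin(a),0]);Z=np.array([0,0,-1.]);G=np.c_[X,np.cross(Z,X),Z]
    rv=Ro.from_matrix(R.T@G).as_rotvec(); d=R.T@(np.array([x,y,z+.147])-o["ee_pos"])
    print((x,y,z,yaw),"->",np.round(rv,3).tolist(),np.round(d,4).tolist())
E
python3 - <<'E'
from h import *
go(.717,-.029,.24,90)
E
```

```text
(0.717, -0.029, 0.24, 90) -> [-0.001, -0.001, -1.149] [0.6423, -0.205, 0.0176]
```

Emit:
play_rows --pt "0 0 -1.149 0.642 -0.205 0.017 0.6" --pt "0 0 -1.149 0.642 -0.205 0.017 0.6" --pt "0 0 -1.149 0.642 -0.205 0.017 0.6" --pt "0 0 -1.149 0.642 -0.205 0.017 0.6" --pt "0 0 -1.149 0.642 -0.205 0.017 0.6" --pt "0 0 -1.149 0.642 -0.205 0.017 0.6" --pt "0 0 -1.149 0.642 -0.205 0.017 0.6" --pt "0 0 -1.149 0.642 -0.205 0.017 0.6" --pt "0 0 -1.149 0.642 -0.205 0.017 0.6" --pt "0 0 -1.149 0.642 -0.205 0.017 0.6"

```text
time: 1.1
ee_pos: [0.5884, -0.1436, 0.3918]
tool_rot: [[-0.0, 1.0, -0.0], [1.0, 0.0, 0.0], [0.0, -0.0, -1.0]]
force: [-0.1, -0.6, 0.6]
finger_gap: 0.603
```

```bash
python3 - <<'E'
from h import *
go(.717,-.029,.24,90)
E
```

```text
(0.717, -0.029, 0.24, 90) -> [-0.0, -0.0, 0.0] [0.1146, 0.1287, 0.0048]
```

Emit:
play_rows --pt "0 0 0 0.115 0.128 0.005 0.6" --pt "0 0 0 0.115 0.128 0.005 0.6" --pt "0 0 0 0.115 0.128 0.005 0.6" --pt "0 0 0 0.115 0.128 0.005 0.6" --pt "0 0 0 0.115 0.128 0.005 0.6" --pt "0 0 0 0.115 0.128 0.005 0.6"

```text
time: 1.7
ee_pos: [0.7151, -0.0304, 0.3863]
tool_rot: [[-0.0, 1.0, -0.001], [1.0, 0.0, -0.0], [-0.0, -0.001, -1.0]]
force: [0.4, -0.3, 0.2]
finger_gap: 0.598
```

```bash
python3 - <<'E'
from h import *
o=get_obs();im=get_image("wrist");save("pics/w1.png",im)
print(np.round(o["ee_pos"],4),im["mount"],proj(cam(im,o),[.717,-.029,.1])*1.5)
E
```

```text
[ 0.7151 -0.0304  0.3863] [[ 2.44850679e-04  9.54085812e-01  2.99533310e-01  7.83396863e-02]
 [ 9.99999942e-01 -1.62567406e-04 -2.99624136e-04  9.23031388e-04]
 [-2.37172784e-04  2.99533366e-01 -9.54085796e-01  2.12923652e-02]
 [ 0.00000000e+00  0.00000000e+00  0.00000000e+00  1.00000000e+00]] [383.79928249 281.25455405]
```

View pics/w1.png

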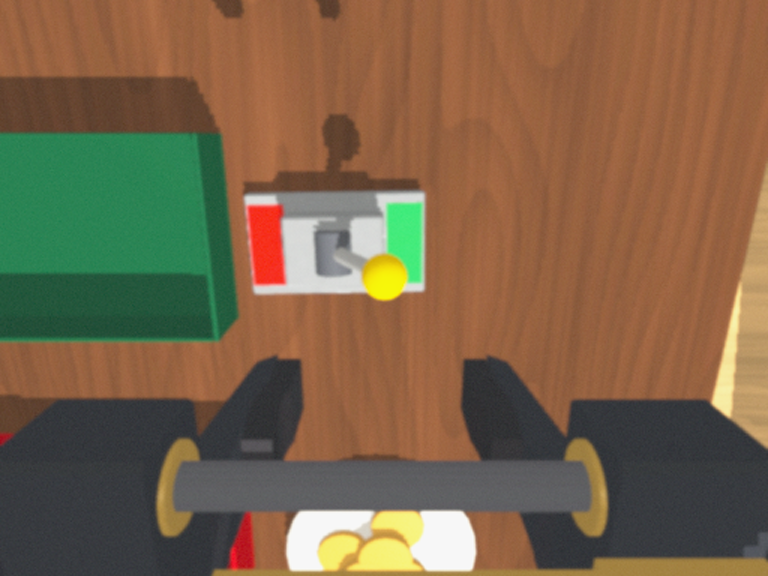

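Ball at px (384,277), within 4 px of the prediction. Descending to straddle it, then pulling towards red.

Emit:
play_rows --pt "0 0 0 0.002 0.002 0.045 0.6" --pt "0 0 0 0.002 0.002 0.09 0.6" --pt "0 0 0 0.002 0.002 0.134 0.6" --pt "0 0 0 0.002 0.002 0.134 0.6" --pt "0 0 0 0.002 0.002 0.134 0.6"

```text
time: 2.25
ee_pos: [0.717, -0.0293, 0.2549]
tool_rot: [[0.001, 1.0, 0.001], [1.0, -0.001, -0.0], [-0.0, 0.001, -1.0]]
force: [0.1, -0.1, 0.9]
finger_gap: 0.599
```

Emit:
play_rows --pt "0 0 0 0 -0.015 0 0.6" --pt "0 0 0 0 -0.03 0 0.6" --pt "0 0 0 0 -0.045 0 0.6" --pt "0 0 0 0 -0.06 0 0.6" --pt "0 0 0 0 -0.072 0 0.6" --pt "0 0 0 0 -0.08 0 0.6" --pt "0 0 0 0 -0.086 0 0.6" --pt "0 0 0 0 -0.086 0 0.6"

```text
time: 3.05
ee_pos: [0.6311, -0.0286, 0.2548]
tool_rot: [[0.0, 1.0, 0.003], [1.0, -0.0, -0.001], [-0.001, 0.003, -1.0]]
force: [0.1, -0.2, 0.9]
finger_gap: 0.601
```

Emit:
play_rows --pt "0 0 0 0 -0.003 0 0.6" --pt "0 0 0 0 -0.005 0 0.6" --pt "0 0 0 0 -0.005 0 0.6"

```text
time: 3.35
ee_pos: [0.6284, -0.0285, 0.2545]
tool_rot: [[0.001, 1.0, 0.013], [1.0, -0.001, -0.001], [-0.001, 0.013, -1.0]]
force: [23.5, 0.5, -7.2]
finger_gap: 0.601
```

```bash
python3 - <<'E'
from h import *
im=get_image("top");c=cam(im)
hsv=cv2.cvtColor(im["color"],cv2.COLOR_RGB2HSV);m=cv2.inRange(hsv,(20,150,120),(36,255,255))
n,l,s,ce=cv2.connectedComponentsWithStats(m)
for i in range(1,n):
    if s[i,4]>5: print(s[i,4],ce[i],ray(c,*ce[i],.1))
im=get_image("side");c=cam(im)
hsv=cv2.cvtColor(im["color"],cv2.COLOR_RGB2HSV);m=cv2.inRange(hsv,(20,150,120),(36,255,255))
n,l,s,ce=cv2.connectedComponentsWithStats(m)
for i in range(1,n):
    if s[i,4]>5: print(s[i,4],ce[i],ray(c,*ce[i],.1))
E
```

```text
51 [205.33333333 177.56862745] [ 0.64926341 -0.03054612  0.1       ]
```

Emit:
play_rows --pt "0 0 0 0 0.015 0 0.6" --pt "0 0 0 0 0.018 0 0.6" --pt "0 0 0 0 0.018 -0.05 0.6" --pt "0 0 0 0 0.018 -0.1 0.6" --pt "0 0 0 0 0.018 -0.13 0.6" --pt "0 0 0 0 0.018 -0.13 1"

```text
time: 4.05
ee_pos: [0.644, -0.0283, 0.3881]
tool_rot: [[-0.0, 1.0, 0.008], [1.0, 0.0, -0.002], [-0.002, 0.008, -1.0]]
force: [-0.0, -0.4, 0.8]
finger_gap: 0.669
```

```bash
python3 - <<'E'
from h import *
o=get_obs();im=get_image("wrist")
c=cam(im,o);hsv=cv2.cvtColor(im["color"],cv2.COLOR_RGB2HSV);m=cv2.inRange(hsv,(20,150,120),(36,255,255))
n,l,s,ce=cv2.connectedComponentsWithStats(m)
for i in range(1,n):
    if s[i,4]>50: print(s[i,4],ce[i],ray(c,*ce[i],.1))
go(.44,.27,.28,90)
E
```

```text
685 [252.74014599 186.89343066] [ 0.64588157 -0.02731666  0.1       ]
209 [104.40669856 308.16267943] [ 0.50361886 -0.14802483  0.1       ]
196 [404.23469388 308.12755102] [ 0.79218507 -0.14955875  0.1       ]
176 [100.1875 345.5625] [ 0.49338343 -0.19197127  0.1       ]
157 [409.08917197 345.79617834] [ 0.80333823 -0.19435945  0.1       ]
342 [294.99122807 374.49415205] [ 0.6895621  -0.23019983  0.1       ]
777 [458.44530245 378.70656371] [ 0.86146138 -0.23716347  0.1       ]
63 [185.01587302 382.49206349] [ 0.5749194 -0.2399076  0.1      ]
75 [223.22666667 382.25333333] [ 0.61481226 -0.2399142   0.1       ]
(0.44, 0.27, 0.28, 90) -> [0.003, 0.001, 0.0] [0.2983, -0.2038, -0.0429]
```

Lever is at the red end (tip x 0.646 against 0.717 at the start). Now over the tray.

Emit:
play_rows --pt "0.003 0.001 0 0.298 -0.204 -0.043 1" --pt "0.003 0.001 0 0.298 -0.204 -0.043 1" --pt "0.003 0.001 0 0.298 -0.204 -0.043 1" --pt "0.003 0.001 0 0.298 -0.204 -0.043 1" --pt "0.003 0.001 0 0.298 -0.204 -0.043 1" --pt "0.003 0.001 0 0.298 -0.204 -0.043 1" --pt "0.003 0.001 0 0.298 -0.204 -0.043 1" --pt "0.003 0.001 0 0.298 -0.204 -0.043 1" --pt "0.003 0.001 0 0.298 -0.204 -0.043 1" --pt "0.003 0.001 0 0.298 -0.204 -0.043 1"

```text
time: 5.1
ee_pos: [0.4408, 0.2689, 0.4251]
tool_rot: [[0.0, 1.0, -0.004], [1.0, -0.0, 0.0], [0.0, -0.004, -1.0]]
force: [-0.5, -0.0, 0.4]
finger_gap: 0.999
```

```bash
python3 - <<'E'
from h import *
import pickle
o=get_obs();im=get_image("wrist");save("pics/w2.png",im);pickle.dump((o,im),open("w2.pkl","wb"));print(o["ee_pos"])
E
```

```text
[0.44078334 0.26887981 0.42509047]
```

View pics/w2.png

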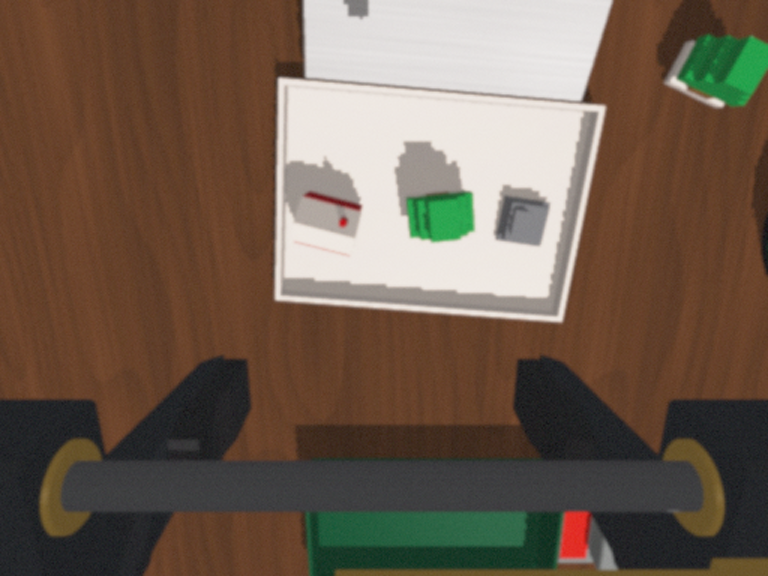

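House ridge runs about 15° clockwise (roof corners ≈ (306,195),(361,208),(350,255),(294,242)), tree near +7° at (440,217), stub at (523,220), all upright. I'll overlay models to refine.

```bash
cat > ov.py <<'E'
from h import *
import pickle
o,im=pickle.load(open("w2.pkl","rb"));c=cam(im,o)
for q in[(306,195),(361,208),(350,255),(294,242)]:print(np.round(ray(c,q[0]/1.5,q[1]/1.5,.04),4))
for q in[(416,195),(471,192),(475,231),(430,241)]:print("t",np.round(ray(c,q[0]/1.5,q[1]/1.5,.058),4))
img=cv2.resize(im["color"][:,:,::-1],None,fx=4,fy=4,interpolation=cv2.INTER_CUBIC)
def box(x,y,yaw,lx,ly,z,col):
    a=np.radians(yaw);r=np.array([[np.cos(a),-np.sin(a)],[np.sin(a),np.cos(a)]])
    P=[proj(c,[*(r@np.array(s)*1+[x,y]),z])*4+1.5 for s in[(lx,ly),(-lx,ly),(-lx,-ly),(lx,-ly)]]
    cv2.polylines(img,[np.int32(P)],True,col,1)
H=(.396,.275,-14);Tt=(.48,.276,7)
for z,ly in((.004,.018),(.038,.018),(.055,0)):box(*H,.022,ly,z,(255,0,0))
for z,lx in((.004,.023),(.012,.023),(.02,.025),(.058,.01)):box(*Tt,lx,.015,z,(0,0,255))
cv2.imwrite("pics/ov1.png",img[440:740,700:1500])
E
python3 ov.py
```

```text
[0.3847 0.3075 0.04  ]
[0.425 0.298 0.04 ]
[0.4162 0.2624 0.04  ]
[0.3741 0.2724 0.04  ]
t [0.4642 0.3095 0.058 ]
t [0.5024 0.3115 0.058 ]
t [0.5068 0.2842 0.058 ]
t [0.475  0.2769 0.058 ]
```

View pics/ov1.png

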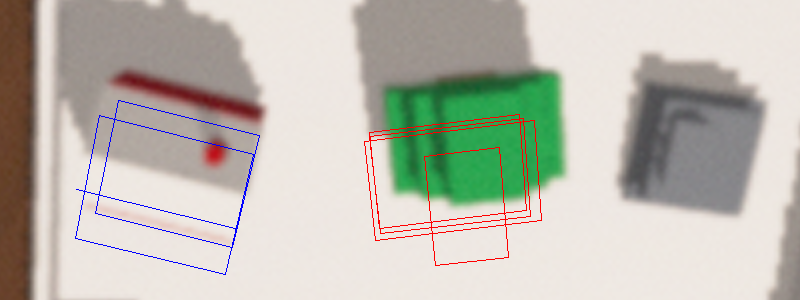

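```bash
python3 - <<'E'
from h import *
go(.400,.285,.14,166)
E
```

```text
(0.4, 0.285, 0.14, 166) -> [-0.004, -0.003, -1.328] [0.0164, -0.0405, 0.1384]
```

Emit:
play_rows --pt "-0.004 -0.003 -1.328 0.016 -0.04 0.138 0.75" --pt "-0.004 -0.003 -1.328 0.016 -0.04 0.138 0.75" --pt "-0.004 -0.003 -1.328 0.016 -0.04 0.138 0.75" --pt "-0.004 -0.003 -1.328 0.016 -0.04 0.138 0.75" --pt "-0.004 -0.003 -1.328 0.016 -0.04 0.138 0.75" --pt "-0.004 -0.003 -1.328 0.016 -0.04 0.138 0.75" --pt "-0.004 -0.003 -1.328 0.016 -0.04 0.138 0.75" --pt "-0.004 -0.003 -1.328 0.016 -0.04 0.138 0.75" --pt "-0.004 -0.003 -1.328 0.016 -0.04 0.138 0.75" --pt "-0.004 -0.003 -1.328 0.016 -0.04 0.138 0.75"

```text
time: 6.15
ee_pos: [0.4006, 0.2846, 0.2877]
tool_rot: [[-0.97, 0.242, 0.001], [0.242, 0.97, 0.001], [-0.001, 0.001, -1.0]]
force: [0.2, 0.2, -0.4]
finger_gap: 0.747
```

```bash
python3 - <<'E'
from h import *
go(.400,.285,.028,166)
o=get_obs();im=get_image("wrist");save("pics/w3.png",im);c=cam(im,o)
print(o["joints"])
for p in[(.400,.285,.055),(.486,.290,.058)]:print(proj(c,p)*1.5)
E
```

```text
(0.4, 0.285, 0.028, 166) -> [0.001, 0.001, 0.0] [0.0008, 0.0001, 0.1127]
[ 2.16999783e+01  2.12090241e+01  1.00277845e+02  1.46165597e-02
  5.84524433e+01 -5.43308733e+01]
[379.56411215 311.9390534 ]
[430.61126047 467.77863407]
```

View pics/w3.png

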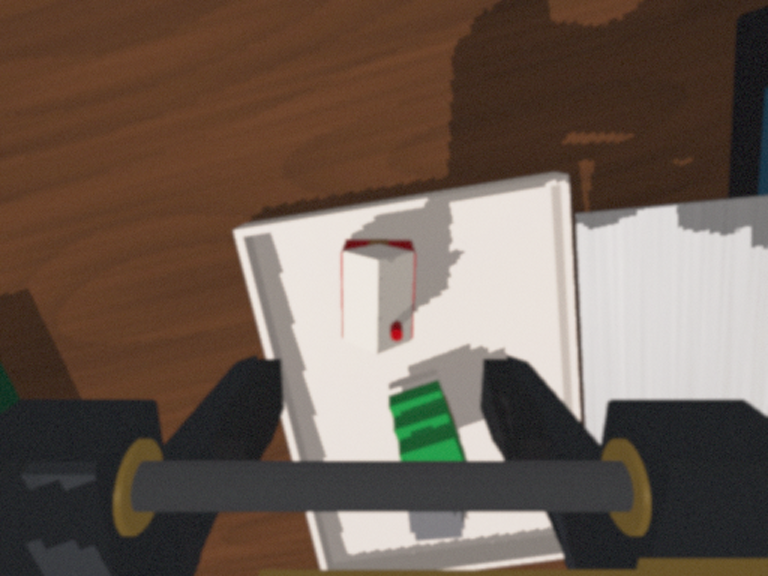

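House ridge at x px 378, from row 257 to 352, exactly aligned with the tool and centred between the fingers; shift 3 mm along tool x. Descend and grip.

Emit:
play_rows --pt "0 0 0 0.004 0 0.04 0.75" --pt "0 0 0 0.004 0 0.08 0.75" --pt "0 0 0 0.004 0 0.105 0.75" --pt "0 0 0 0.004 0 0.1125 0.75" --pt "0 0 0 0.004 0 0.1125 0.75" --pt "0 0 0 0.004 0 0.1125 0.5" --grip_force 10

```text
time: 6.8
ee_pos: [0.3966, 0.2869, 0.1768]
tool_rot: [[-0.97, 0.242, 0.003], [0.242, 0.97, 0.002], [-0.003, 0.003, -1.0]]
force: [1.3, 0.4, 0.6]
finger_gap: 0.683
```

Emit:
play_rows --pt "0 0 0 0 0 0 0.2" --pt "0 0 0 0 0 0 0.2" --pt "0 0 0 0 0 0 0.2" --pt "0 0 0 0 0 0 0.2" --pt "0 0 0 0 0 0 0.2" --pt "0 0 0 0 0 0 0.2" --grip_force 10

```text
time: 7.4
ee_pos: [0.3961, 0.287, 0.1763]
tool_rot: [[-0.971, 0.24, 0.002], [0.24, 0.971, 0.001], [-0.002, 0.002, -1.0]]
force: [-1.0, -1.6, 6.6]
finger_gap: 0.406
```

Emit:
play_rows --pt "0 0 0 0 0 -0.03 0.2" --pt "0 0 0 0 0 -0.07 0.2" --pt "0 0 0 0 0 -0.11 0.2" --pt "0 0 0 0 0 -0.13 0.2" --pt "0 0 0 0 0 -0.13 0.2"

```text
time: 7.9
ee_pos: [0.396, 0.2869, 0.3083]
tool_rot: [[-0.971, 0.24, 0.007], [0.24, 0.971, 0.003], [-0.006, 0.005, -1.0]]
force: [0.3, -0.9, -1.1]
finger_gap: 0.406
```

```bash
python3 - <<'E'
from h import *
print(get_obs()["finger_gap"]);go(.425,-.02,.155,180)
E
```

```text
0.4060923932366847
(0.425, -0.02, 0.155, 180) -> [0.004, 0.006, -0.243] [-0.1019, -0.291, 0.0055]
```

Emit:
play_rows --pt "0 0 -0.06 -0.015 -0.04 0.003 0.2" --pt "0 0.0 -0.12 -0.03 -0.085 0.003 0.2" --pt "0.004 0.006 -0.18 -0.046 -0.13 0.005 0.2" --pt "0.004 0.006 -0.243 -0.061 -0.175 0.005 0.2" --pt "0.004 0.006 -0.243 -0.077 -0.22 0.005 0.2" --pt "0.004 0.006 -0.243 -0.09 -0.26 0.005 0.2" --pt "0.004 0.006 -0.243 -0.102 -0.291 0.005 0.2" --pt "0.004 0.006 -0.243 -0.102 -0.291 0.005 0.2" --pt "0.004 0.006 -0.243 -0.102 -0.291 0.005 0.2"

```text
time: 8.8
ee_pos: [0.4246, -0.0204, 0.2995]
tool_rot: [[-1.0, 0.001, -0.007], [0.001, 1.0, -0.001], [0.007, -0.001, -1.0]]
force: [0.4, 0.7, -0.3]
finger_gap: 0.406
```

```bash
python3 - <<'E'
from h import *
print(get_obs()["finger_gap"]);go(.425,-.02,.031,180)
o=get_obs();im=get_image("wrist");save("pics/w4.png",im)
E
```

```text
0.40590510437630783
(0.425, -0.02, 0.031, 180) -> [-0.001, -0.007, -0.001] [-0.0012, 0.0006, 0.1215]
```

View pics/w4.png

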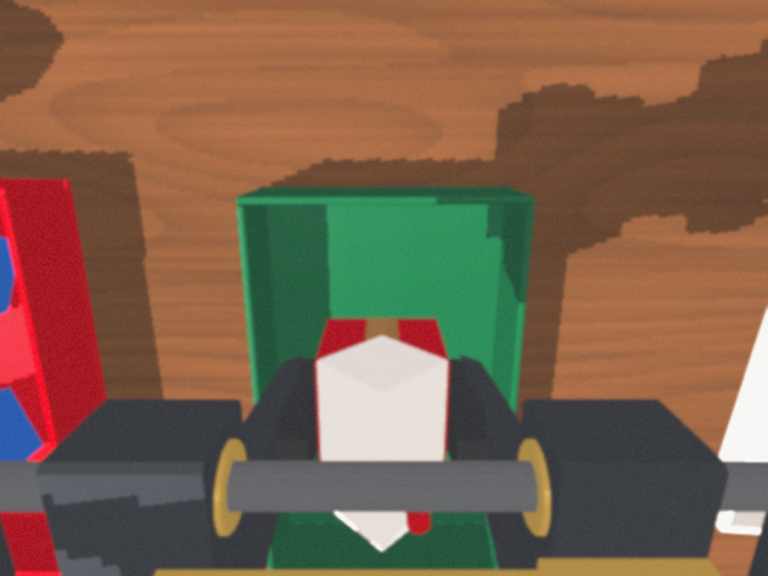

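House upright in the grip (px ~(382,430)), tote centred under it. Lowering to the same height as at the pick-up.

Emit:
play_rows --pt "0 -0.007 0 -0.001 0 0.04 0.2" --pt "0 -0.007 0 -0.001 0 0.08 0.2" --pt "0 -0.007 0 -0.001 0 0.108 0.2" --pt "0 -0.007 0 -0.001 0 0.118 0.2" --pt "0 -0.007 0 -0.001 0 0.1225 0.2" --pt "0 -0.007 0 -0.001 0 0.1225 0.2" --pt "0 -0.007 0 -0.001 0 0.1225 0.2"

```text
time: 9.55
ee_pos: [0.4256, -0.0204, 0.179]
tool_rot: [[-1.0, -0.001, 0.004], [-0.001, 1.0, -0.003], [-0.004, -0.003, -1.0]]
force: [1.1, 0.0, 0.3]
finger_gap: 0.406
```

Emit:
play_rows --pt "0 0 0 0 0 0 0.62" --pt "0 0 0 0 0 0 0.62" --pt "0 0 0 0 0 0 0.62" --pt "0 0 0 0 0 0 0.62" --pt "0 0 0 0 0 -0.03 0.62" --pt "0 0 0 0 0 -0.07 0.62" --pt "0 0 0 0 0 -0.115 0.62" --pt "0 0 0 0 0 -0.14 0.62" --pt "0 0 0 0 0 -0.14 0.62"

```text
time: 10.45
ee_pos: [0.4253, -0.0203, 0.3209]
tool_rot: [[-1.0, -0.0, 0.008], [-0.0, 1.0, -0.004], [-0.008, -0.004, -1.0]]
force: [-0.5, -0.2, -0.8]
finger_gap: 0.623
```

```bash
python3 - <<'E'
from h import *
print(get_obs()["finger_gap"]);go(.486,.291,.165,187)
E
```

```text
0.6234542780481144
(0.486, 0.291, 0.165, 187) -> [-0.005, 0.008, -0.122] [-0.0607, 0.3113, 0.0081]
```

Emit:
play_rows --pt "-0.005 0.008 -0.122 -0.061 0.311 0.008 0.65" --pt "-0.005 0.008 -0.122 -0.061 0.311 0.008 0.65" --pt "-0.005 0.008 -0.122 -0.061 0.311 0.008 0.65" --pt "-0.005 0.008 -0.122 -0.061 0.311 0.008 0.65" --pt "-0.005 0.008 -0.122 -0.061 0.311 0.008 0.65" --pt "-0.005 0.008 -0.122 -0.061 0.311 0.008 0.65" --pt "-0.005 0.008 -0.122 -0.061 0.311 0.008 0.65" --pt "-0.005 0.008 -0.122 -0.061 0.311 0.008 0.65" --pt "-0.005 0.008 -0.122 -0.061 0.311 0.008 0.65"

```text
time: 11.35
ee_pos: [0.4857, 0.2903, 0.3081]
tool_rot: [[-0.992, -0.122, -0.008], [-0.122, 0.993, 0.001], [0.008, 0.002, -1.0]]
force: [-0.9, 0.1, 0.2]
finger_gap: 0.649
```

```bash
python3 - <<'E'
from h import *
go(.486,.291,.03,187)
o=get_obs();im=get_image("wrist");save("pics/w5.png",im);c=cam(im,o)
print(o["ee_pos"],proj(c,(.486,.291,.058))*1.5,proj(c,(.486+.03,.291+.004,.058))*1.5)
E
```

```text
(0.486, 0.291, 0.03, 187) -> [0.002, -0.008, 0.0] [-0.0015, 0.0004, 0.1311]
[0.48567948 0.29029556 0.30809936] [380.43555051 305.70649983] [381.05632529 361.6998907 ]
```

View pics/w5.png

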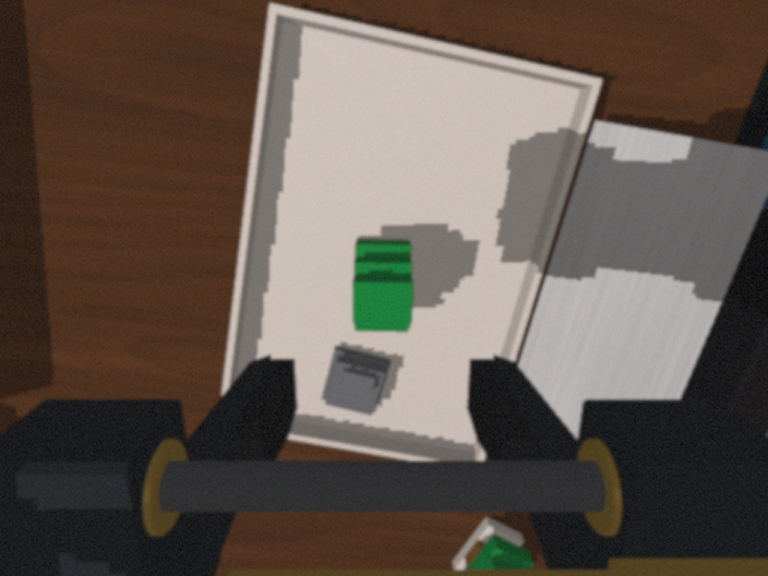

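Tree at (383,~302), square to the jaws and centred. Grip it.

Emit:
play_rows --pt "0 -0.008 0 0 0.001 0.04 0.65" --pt "0 -0.008 0 0 0.001 0.08 0.65" --pt "0 -0.008 0 0 0.001 0.115 0.65" --pt "0 -0.008 0 0 0.001 0.131 0.65" --pt "0 -0.008 0 0 0.001 0.131 0.65" --pt "0 -0.008 0 0 0.001 0.131 0.4"

```text
time: 12.0
ee_pos: [0.4853, 0.2913, 0.1792]
tool_rot: [[-0.993, -0.121, 0.002], [-0.121, 0.993, 0.003], [-0.003, 0.003, -1.0]]
force: [0.2, 0.6, 0.6]
finger_gap: 0.582
```

Emit:
play_rows --pt "0 0 0 0 0 0 0.15" --pt "0 0 0 0 0 0 0.15" --pt "0 0 0 0 0 0 0.15" --pt "0 0 0 0 0 0 0.15" --pt "0 0 0 0 0 0 0.15" --pt "0 0 0 0 0 0 0.15"

```text
time: 12.6
ee_pos: [0.4852, 0.2921, 0.1793]
tool_rot: [[-0.993, -0.122, 0.003], [-0.122, 0.993, 0.004], [-0.004, 0.003, -1.0]]
force: [-1.0, -2.4, 6.6]
finger_gap: 0.335
```

Emit:
play_rows --pt "0 0 0 0 0 -0.03 0.15" --pt "0 0 0 0 0 -0.07 0.15" --pt "0 0 0 0 0 -0.11 0.15" --pt "0 0 0 0 0 -0.13 0.15" --pt "0 0 0 0 0 -0.13 0.15"

```text
time: 13.1
ee_pos: [0.4849, 0.2918, 0.3113]
tool_rot: [[-0.992, -0.122, 0.007], [-0.122, 0.993, 0.005], [-0.008, 0.004, -1.0]]
force: [0.8, -0.5, -0.8]
finger_gap: 0.341
```

```bash
python3 - <<'E'
from h import *
print(get_obs()["finger_gap"]);go(.533,-.02,.165,180)
E
```

```text
0.3409563740556951
(0.533, -0.02, 0.165, 180) -> [0.005, 0.007, 0.122] [-0.0096, -0.3154, -0.002]
```

Emit:
play_rows --pt "0 0 0.03 -0.001 -0.04 -0.002 0.15" --pt "0.005 0.007 0.06 -0.003 -0.085 -0.002 0.15" --pt "0.005 0.007 0.09 -0.004 -0.13 -0.002 0.15" --pt "0.005 0.007 0.122 -0.005 -0.175 -0.002 0.15" --pt "0.005 0.007 0.122 -0.007 -0.22 -0.002 0.15" --pt "0.005 0.007 0.122 -0.008 -0.265 -0.002 0.15" --pt "0.005 0.007 0.122 -0.01 -0.3 -0.002 0.15" --pt "0.005 0.007 0.122 -0.01 -0.315 -0.002 0.15" --pt "0.005 0.007 0.122 -0.01 -0.315 -0.002 0.15" --pt "0.005 0.007 0.122 -0.01 -0.315 -0.002 0.15"

```text
time: 14.1
ee_pos: [0.5328, -0.0188, 0.3088]
tool_rot: [[-1.0, -0.001, -0.006], [-0.001, 1.0, -0.001], [0.006, -0.001, -1.0]]
force: [0.1, -0.6, -0.7]
finger_gap: 0.335
```

```bash
python3 - <<'E'
from h import *
print(get_obs()["finger_gap"]);go(.533,-.02,.0325,180)
o=get_obs();im=get_image("wrist");save("pics/w6.png",im)
E
```

```text
0.3350995159324935
(0.533, -0.02, 0.0325, 180) -> [-0.001, -0.006, 0.001] [-0.001, -0.0011, 0.1293]
```

View pics/w6.png

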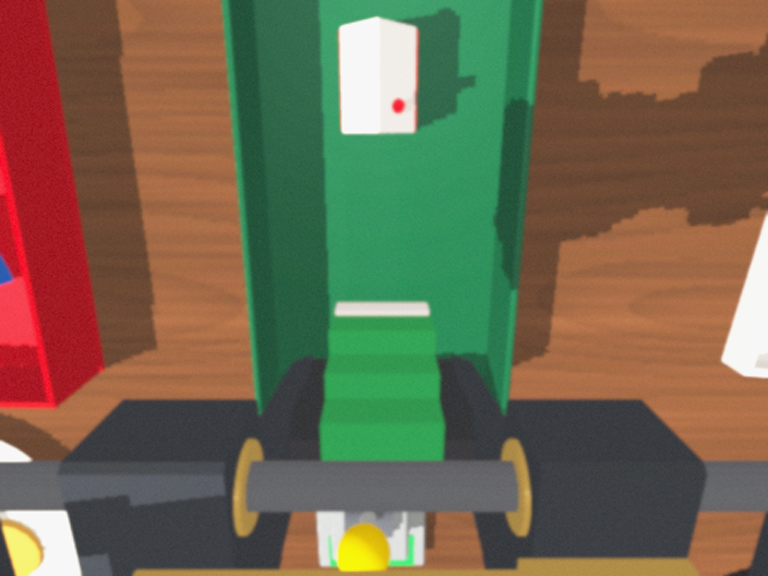

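House stands upright in the tote (378,75); the tree is upright in the grip. Lower and release.

Emit:
play_rows --pt "0 -0.006 0 -0.001 -0.001 0.04 0.15" --pt "0 -0.006 0 -0.001 -0.001 0.08 0.15" --pt "0 -0.006 0 -0.001 -0.001 0.115 0.15" --pt "0 -0.006 0 -0.001 -0.001 0.126 0.15" --pt "0 -0.006 0 -0.001 -0.001 0.1305 0.15" --pt "0 -0.006 0 -0.001 -0.001 0.1305 0.15" --pt "0 -0.006 0 -0.001 -0.001 0.1305 0.15"

```text
time: 14.85
ee_pos: [0.5339, -0.0206, 0.1803]
tool_rot: [[-1.0, -0.001, 0.004], [-0.001, 1.0, -0.003], [-0.004, -0.003, -1.0]]
force: [0.2, 0.0, -0.5]
finger_gap: 0.342
```

Emit:
play_rows --pt "0 0 0 0 0 0 0.58" --pt "0 0 0 0 0 0 0.58" --pt "0 0 0 0 0 0 0.58" --pt "0 0 0 0 0 0 0.58" --pt "0 0 0 0 0 -0.03 0.58" --pt "0 0 0 0 0 -0.07 0.58" --pt "0 0 0 0 0 -0.115 0.58" --pt "0 0 0 0 0 -0.14 0.6" --pt "0 0 0 0 0 -0.14 0.6"

```text
time: 15.75
ee_pos: [0.5336, -0.0208, 0.3224]
tool_rot: [[-1.0, -0.0, 0.008], [-0.0, 1.0, -0.004], [-0.008, -0.004, -1.0]]
force: [0.0, -0.1, -0.2]
finger_gap: 0.596
```

```bash
python3 - <<'E'
from h import *
go(.646,-.028,.24,90)
E
```

```text
(0.646, -0.028, 0.24, 90) -> [0.003, 0.009, 1.571] [-0.1129, -0.0075, -0.0637]
```

Emit:
play_rows --pt "0.003 0.009 1.571 -0.113 -0.0075 -0.064 0.6" --pt "0.003 0.009 1.571 -0.113 -0.0075 -0.064 0.6" --pt "0.003 0.009 1.571 -0.113 -0.0075 -0.064 0.6" --pt "0.003 0.009 1.571 -0.113 -0.0075 -0.064 0.6" --pt "0.003 0.009 1.571 -0.113 -0.0075 -0.064 0.6" --pt "0.003 0.009 1.571 -0.113 -0.0075 -0.064 0.6" --pt "0.003 0.009 1.571 -0.113 -0.0075 -0.064 0.6" --pt "0.003 0.009 1.571 -0.113 -0.0075 -0.064 0.6" --pt "0.003 0.009 1.571 -0.113 -0.0075 -0.064 0.6" --pt "0.003 0.009 1.571 -0.113 -0.0075 -0.064 0.6"

```text
time: 16.75
ee_pos: [0.6463, -0.0282, 0.3812]
tool_rot: [[-0.065, 0.998, -0.009], [0.998, 0.065, 0.002], [0.003, -0.009, -1.0]]
force: [-0.3, 0.3, -1.2]
finger_gap: 0.601
```

Emit:
play_rows --pt "0.003 0.009 0.26 0 0 0 0.6" --pt "0.003 0.009 0.26 0 0 0 0.6" --pt "0.003 0.009 0.26 0 0 0 0.6"

```text
time: 17.05
ee_pos: [0.6463, -0.0282, 0.3814]
tool_rot: [[0.189, 0.982, -0.011], [0.982, -0.189, 0.011], [0.009, -0.013, -1.0]]
force: [0.1, 0.8, 0.1]
finger_gap: 0.595
```

```bash
python3 - <<'E'
from h import *
go(.648,-.028,.106,90)
E
```

```text
(0.648, -0.028, 0.106, 90) -> [-0.012, -0.01, -0.19] [-0.0006, 0.0033, 0.1284]
```

Emit:
play_rows --pt "-0.012 -0.01 -0.13 0 0.003 0 0.6" --pt "-0.012 -0.01 -0.19 0 0.003 0.01 0.6" --pt "-0.012 -0.01 -0.19 0 0.003 0.05 0.6" --pt "-0.012 -0.01 -0.19 0 0.003 0.09 0.6" --pt "-0.012 -0.01 -0.19 0 0.003 0.128 0.6" --pt "-0.012 -0.01 -0.19 0 0.003 0.128 0.6" --pt "-0.012 -0.01 -0.19 0 0.003 0.128 0.6"

```text
time: 17.75
ee_pos: [0.6482, -0.0274, 0.2555]
tool_rot: [[-0.003, 1.0, 0.002], [1.0, 0.003, -0.001], [-0.001, 0.002, -1.0]]
force: [1.4, 0.0, 0.4]
finger_gap: 0.603
```

```bash
python3 - <<'E'
from h import *
go(.731,-.028,.106,90)
E
```

```text
(0.731, -0.028, 0.106, 90) -> [0.002, 0.001, 0.003] [-0.0008, 0.0828, 0.0027]
```

Emit:
play_rows --pt "0 0 0 0 0.015 0 0.6" --pt "0 0 0 0 0.03 0 0.6" --pt "0 0 0 0 0.045 0 0.6" --pt "0 0 0 0 0.06 0 0.6" --pt "0 0 0 0 0.073 0 0.6" --pt "0 0 0 0 0.08 0 0.6" --pt "0 0 0 0 0.085 0 0.6" --pt "0 0 0 0 0.087 0 0.6" --pt "0 0 0 0 0.087 0 0.6"

```text
time: 18.65
ee_pos: [0.7341, -0.0273, 0.2575]
tool_rot: [[-0.002, 1.0, -0.004], [1.0, 0.002, -0.001], [-0.001, -0.004, -1.0]]
force: [-20.0, -0.3, 7.4]
finger_gap: 0.648
```

Stop reached (20 N). Back off, lift, retreat and check.

Emit:
play_rows --pt "0 0 0 0 -0.013 0 0.6" --pt "0 0 0 0 -0.016 0 0.6" --pt "0 0 0 0 -0.016 -0.05 0.6" --pt "0 0 0 0 -0.016 -0.1 0.6" --pt "0 0 0 0 -0.016 -0.14 0.6" --pt "0 0 0 -0.045 -0.06 -0.14 0.6" --pt "0 0 0 -0.09 -0.1 -0.14 0.6" --pt "0 0 0 -0.135 -0.14 -0.14 0.6" --pt "0 0 0 -0.18 -0.18 -0.14 0.6" --pt "0 0 0 -0.22 -0.22 -0.14 0.6"

```text
time: 19.65
ee_pos: [0.5479, -0.2123, 0.3969]
tool_rot: [[-0.002, 1.0, 0.005], [1.0, 0.002, -0.002], [-0.002, 0.005, -1.0]]
force: [1.2, -0.5, 0.7]
finger_gap: 0.6
```

Emit:
play_rows --pt "0 0 0 -0.04 -0.04 0 0.6" --pt "0 0 0 -0.08 -0.08 0 0.6" --pt "0 0 0 -0.12 -0.11 0 0.6" --pt "0 0 0 -0.16 -0.15 0 0.6" --pt "0 0 0 -0.18 -0.17 0 0.6" --pt "0 0 0 -0.18 -0.17 0 0.6"

```text
time: 20.25
ee_pos: [0.3763, -0.3947, 0.3964]
tool_rot: [[0.004, 1.0, 0.003], [1.0, -0.004, -0.004], [-0.004, 0.003, -1.0]]
force: [-0.1, 0.7, 0.3]
finger_gap: 0.597
```

```bash
python3 - <<'E'
from h import *
im=get_image("top");c=cam(im);save("pics/top1.png",im)
hsv=cv2.cvtColor(im["color"],cv2.COLOR_RGB2HSV);m=cv2.inRange(hsv,(20,150,120),(36,255,255))
n,l,s,ce=cv2.connectedComponentsWithStats(m)
for i in range(1,n):
    if s[i,4]>5: print(s[i,4],ce[i],ray(c,*ce[i],.1))
E
```

```text
48 [240.29166667 106.25      ] [ 0.71544338 -0.02668097  0.1       ]
```

View pics/top1.png

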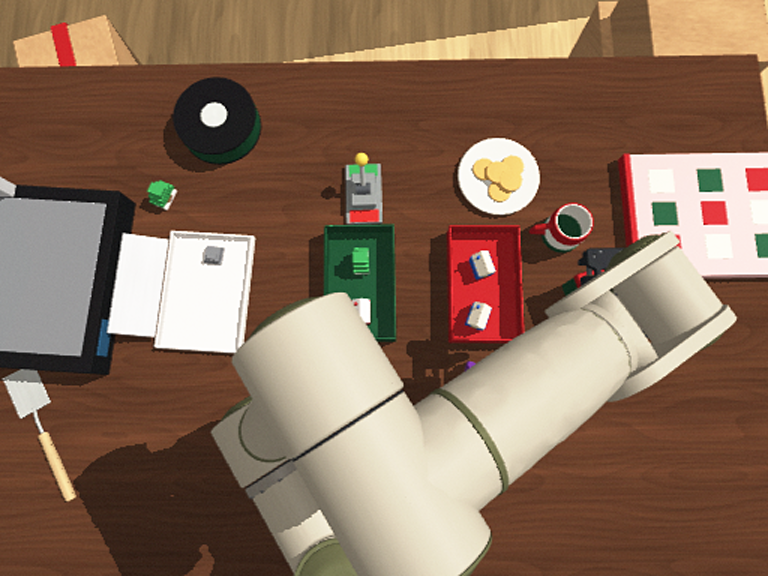

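The lever tip is back at the green end (361,159), the tree (360,262) and house (361,312) are in the green tote, and the stub and the rest are where they were. Handing in.

```bash
python3 -c "from bench import hand_in; print(hand_in())"
```

```text
the job is handed in; nothing more can be done
None
```

The job is done and handed in, after about 20 s of robot time:

1. **Stop:** I pushed the lever to red before touching any piece. The tip moved from x 0.717 to 0.646 m, and I felt the end stop at about 23 N.
2. **Pieces:** I put the red house and the tree from the tray upright on the floor of the empty green tote.
3. **Restart:** I pushed the lever back to green, and felt the end stop at about 20 N.

**Last checks:** the final top picture shows the lever tip at x 0.715 m, back where it started. Both pieces are in the green tote and the stub is still in the tray. The blue houses, the tree outside the tray and the other items in view look unmoved; the arm hid the tea tin and candle. The wrist camera showed the house standing after release; the tree was released at its pick-up height and seen afterwards only from above.

**Disagreements:**
- **Switch box direction:** the task says its x axis points roughly to world +y, but the images show the red end towards the robot (world -x). I followed the images.
- **Wrist turn:** I overshot one turn by about 11° high above the lever and corrected it before going down.

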